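# Work the sticky dust cover over the bay that holds the module

### The arm

A 6-joint arm with a two-finger parallel gripper is mounted at the origin on a cart in front of the work surface, level with it; the furniture and walls round the work are solid. World frame = base frame: x ahead of the robot, y to its left, z up, the work surface at z = 0. Lengths are in m, angles in rad, forces in N, time in s.
With the tool pointing down it reaches from about 0.25 to 0.775 m from the base axis. Payload 4 kg.
Tool frame: the origin (TCP) lies on the centre line of the jaws, within the pads' length; the fingertips stand 25 mm ahead of it and the grasp point (between the pads) lies 6 mm ahead of it; z points along the fingers, y is the line along which they close (so a half turn about z gives the same grasp; the last joint's range is limited). The gripper opens to 94 mm and grips with 3 to 60 N. Pads are 16 mm wide; open, the fingers measure 119 mm over their backs; the gripper's body (75 mm by 177 mm) begins 78 mm behind the grasp point.
Start: joints at [1.183, 0.087, 1.371, -0, 1.684, -0.103], TCP at [0.155, 0.528, 0.231] pointing down, gripper open.
Joint ranges: [-3.1, 3.1], [-0.76, 2.03], [0.27, 2.55], [-1.08, 4.22], [0.17, 2.65], [-2.57, 2.57]. Speed limits (rad/s): [2.79, 2.79, 3.14, 3.14, 3.14, 3.14].

### API

Orientations are given as [roll, pitch, yaw] about the fixed x, y, z axes, in that order (R = Rz(yaw) Ry(pitch) Rx(roll)).
In Python, from bench import robot, imaging gives the robot as it stands. The module is installed in compiled form; this text tells all that it offers.
- The arm moves only by the tool drive_tool, never from a script. Its argument "series" is a list of rows, each a list of 3 entries, a list of its own where there are three numbers: the finger opening in m, from 0 to 0.094, then the shift along the tool's x, y, z in m, then the turn, a rotation vector about the tool's x, y, z in rad. A call has 1 to 5 rows; each row is the pose to reach, as a shift and turn from the pose commanded when the call began, along the tool's axes at that moment; what a row does not reach only later rows make up. A row lasts 1/8 s, in which the tool goes at most 62.5 mm and 10.7 degrees, less where a joint would pass 70% of its speed; a pose out of reach is approached as far as the arm can. A call with a gripper value outside its range is refused whole. The fingers move at their own pace and stop on an object; the grip force is fixed at half the most. Time passes only in rows, so rows that repeat a pose let the fingers close. It gives the time, the measured TCP pose, the force, the opening and the grip force at its end, in the units of the state.
- robot.get_obs(): the state, without advancing time (a new reading comes with each control period).
- imaging.snapshot(name): name is "scene" or "top"; returns the picture (384x512x3 uint8, red, green, blue); there is no depth.
- imaging.get_calibration(name): a dict with "intrinsics" (3x3 intrinsics, pixels), "position" and "rotation" of the camera in the world. Camera axes: x right, y up, looking along -z (the intrinsics and any distortion apply to the point x, -y, -z); pixel columns grow to the right and rows downward; lengths in m; the calibration is good to about 2 mm. A picture is of the moment at which its call begins. get_calibration takes no time and is no camera call.
- robot.close_job(): hands the job in; it is judged then, once.
The state is a dict: "time": time; "joint_positions": joint angles; "qvel": joint speeds; "joint_torque": joint torques, N m; "tool_pos": TCP position; "ee_rot": TCP orientation; "wrist_force": force on the tool from outside, world axes, zero at the start; "wrist_torque": the same for the moment, N m; "width": finger opening in m; "finger_force": force on a finger pad.
Only numpy, scipy, OpenCV 4.12 (cv2) and the standard library are available. Lean on these libraries where they do the work, as an engineer would, in place of code of your own. Each camera call takes 0.05 s, during which the arm holds its last target. There are 200 camera calls.

### The job

The white dust cover of the blue two-bay tray is parked in the middle; slide it fully home over the bay that holds the dark grey module, leaving the bay with the cream nest block open. It sticks and binds if it goes askew, so push a little at one orange knob, then at the other, in turn, until both ends are home against the end wall. Do not disturb the module.

Things in the scene. Friction and masses are not known exactly. Their poses are not given: they have to be found in the camera images.
- bay_tray: Fixed blue tray, 274 (x) x 254 (y) x 34 mm high. Origin: middle of its underside; x along the cover's track, away from the robot; y left. Near bay x -125 to -45 mm, far bay x 45 to 125 mm, bay floors 5 mm high, solid land between. Guide walls at y +-114.5 mm with lips on top (in to y +-100 mm, 33 mm high). End walls at x +-125 mm: with the cover home there, both knobs are at x = +85 or -85 mm.
- knob_left (a point): Left (+y) orange knob of the loose white cover (80 x 220 mm plate, top 26 mm up, about 0.45 kg, held under the lips): post 16 mm across, 26 to 60 mm above the worktop, with a 24 mm collar in its lowest 6 mm. Point on its axis, 43 mm up. Pushing one knob moves mostly its own end; once one knob leads the other by about 25 mm (8 degrees) the corners bind on the guides.
- knob_right (a point): Right (-y) orange knob, the same as the left one and 170 mm from it, each 85 mm from the cover's middle. Point on its axis, 43 mm above the worktop; x axis is the cover's, parallel to the tray's x when square.
- module_mid (a point): Centre of the loose dark grey moulded module, 22 x 66 x 8 mm, lying flat in one of the two bays, about across the track (the other bay holds a cream nest block, 32 x 50 x 13 mm). The cover passes over both without touching.

How it is judged:
By the outcome, as a careful person would: the job done as asked, in the order asked, and still so for the second after the job is handed in, with the robot touching nothing.
It also fails if it takes over 61 s, if anything falls off the work surface, if the arm or the gripper's body presses on something with over 40 N, if the wrist force passes 120 N, or if a joint passes its speed limit or range.

## Working session

There is one attempt and no reset: what is moved stays moved. The work goes in short steps, Python scripts to look and compute and a tool call to move; the robot and the scene stay as the last step left them, time stands still between calls to the robot, and variables do not carry over. Pictures are saved under pics/ and viewed, at most 10 in all, crops included, and the job is handed in when it is done.

Besides the shell and the picture viewer there is one more tool, called as name(argument=value, ...) on one line, values as JSON. drive_tool: Moves the arm, as the interface text tells. Its arguments: {"type":"object","properties":{"series":{"type":"array"}},"required":["series"]}

```bash
mkdir -p pics; cat > h.py <<'E'
import numpy as np, cv2
from bench import robot, imaging
def snap(cam,fn=None):
    im=imaging.snapshot(cam)
    if fn: cv2.imwrite('pics/'+fn,im[:,:,::-1])
    return im
def ray(cam,u,v,z):
    c=imaging.get_calibration(cam);K=np.array(c['intrinsics']);R=np.array(c['rotation']);p=np.array(c['position'])
    d=np.linalg.inv(K)@[u,v,1];d=R@[d[0],-d[1],-d[2]]
    return p+d*(z-p[2])/d[2]
def blobs(im,lo,hi,amin=20):
    m=cv2.inRange(cv2.cvtColor(im,cv2.COLOR_RGB2HSV),lo,hi)
    n,l,s,c=cv2.connectedComponentsWithStats(m)
    return [(c[i].round(1).tolist(),s[i].tolist()) for i in range(1,n) if s[i,4]>=amin]
E
python3 - <<'E'
from h import *
a=snap('scene','s1.png');b=snap('top','t1.png')
for n,i in(('scene',a),('top',b)):
    c=imaging.get_calibration(n);print(n,c)
    print('orange',blobs(i,(5,150,120),(20,255,255)))
print(robot.get_obs())
E
```

```text
scene {'intrinsics': array([[467.44921117,   0.        , 251.91748759],
       [  0.        , 467.44921117, 191.46736719],
       [  0.        ,   0.        ,   1.        ]]), 'position': array([ 0.07172073, -0.60257021,  0.47730976]), 'rotation': array([ 1.07365227,  0.00134274, -0.6619882 ])}
orange [([117.0, 22.8], [115, 18, 5, 11, 23]), ([214.9, 50.2], [213, 44, 5, 14, 48]), ([108.1, 82.9], [104, 76, 11, 15, 106]), ([41.5, 98.7], [39, 95, 6, 8, 31]), ([230.9, 189.0], [226, 179, 11, 19, 143]), ([289.7, 225.3], [284, 214, 12, 22, 178]), ([491.2, 237.1], [487, 234, 10, 7, 22]), ([148.0, 255.8], [141, 248, 15, 16, 105]), ([372.8, 341.7], [348, 328, 53, 29, 581])]
top {'intrinsics': array([[395.6732217 ,   0.        , 244.3628315 ],
       [  0.        , 395.6732217 , 192.36529806],
       [  0.        ,   0.        ,   1.        ]]), 'position': array([ 0.41276197, -0.01510556,  0.92174845]), 'rotation': array([ 0.12315772,  0.01976763, -1.58500616])}
orange [([9.2, 59.8], [5, 53, 11, 13, 63]), ([290.3, 183.1], [286, 179, 9, 8, 41]), ([215.6, 185.9], [212, 182, 8, 8, 42]), ([395.9, 212.5], [392, 194, 9, 36, 198]), ([241.4, 278.0], [233, 275, 16, 7, 45])]
{'time': 0.1, 'joint_positions': array([ 1.18293403e+00,  8.78574478e-02,  1.37208318e+00, -1.37742783e-05,
        1.68358960e+00, -1.03115001e-01]), 'qvel': array([-0.00165146, -0.00237254, -0.0010008 , -0.00141276, -0.00017153,
       -0.001333  ]), 'joint_torque': array([ 2.52714424e-03, -3.41255522e+01, -3.03301227e+01,  7.20430375e-02,
        3.04476614e-02, -1.04667283e-04]), 'tool_pos': array([0.15435284, 0.52743928, 0.22944421]), 'ee_rot': array([-3.13966396e+00, -1.85821822e-04,  2.85684364e+00]), 'wrist_force': array([-0.01034593,  0.23951618, -0.12656837]), 'wrist_torque': array([-0.00097417, -0.00722403, -0.01668595]), 'finger_force': 0.0, 'width': 0.0939291694451249}
```

View pics/s1.png

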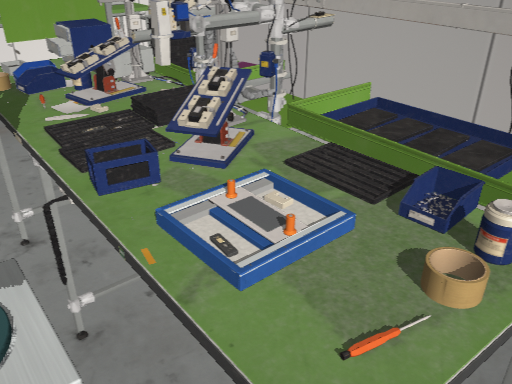

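View pics/t1.png

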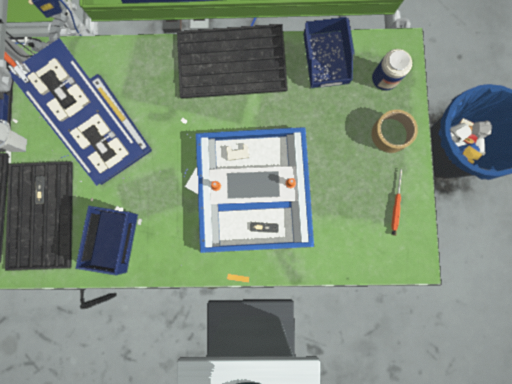

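The module (dark grey) lies in the near bay, top view pixel (264,228); the cream block is in the far bay at (235,152). The knobs are at (215.6,186) and (290.3,183) in top, and (231,189) and (290,225) in scene.

```bash
cat >> h.py <<'E'
from scipy.spatial.transform import Rotation as Rn
def ray(cam,u,v,z):
    c=imaging.get_calibration(cam);K=np.array(c['intrinsics']);R=Rn.from_euler('xyz',c['rotation']).as_matrix();p=np.array(c['position'])
    d=np.linalg.inv(K)@[u,v,1];d=R@[d[0],-d[1],-d[2]]
    return p+d*(z-p[2])/d[2]
E
python3 - <<'E'
from h import *
print('L',ray('top',215.6,185.9,.052),ray('scene',230.9,189,.043))
print('R',ray('top',290.3,183.1,.052),ray('scene',289.7,225.3,.043))
print('mod',ray('top',264,228,.013))
b=cv2.imread('pics/t1.png')[:,:,::-1]
m=cv2.inRange(cv2.cvtColor(b,cv2.COLOR_RGB2HSV),(105,150,60),(125,255,255))
m=m[110:265,185:325]; n,l,s,c=cv2.connectedComponentsWithStats(m)
k=1+s[1:,4].argmax();pts=np.argwhere(l==k)[:,::-1].astype(np.float32)+[185,110]
box=cv2.boxPoints(cv2.minAreaRect(pts.astype(np.float32)))
for q in box: print(q,ray('top',*q,.034)[:2])
w=np.array([ray('top',*q,.034)[:2] for q in box]);print(w.mean(0),np.linalg.norm(np.diff(w,axis=0),axis=1),np.diff(w,axis=0))
E
```

```text
L [0.53622387 0.06429763 0.052     ] [0.53697256 0.06266897 0.043     ]
R [ 0.53967388 -0.10156933  0.052     ] [ 0.53944889 -0.10705958  0.043     ]
mod [ 0.44266034 -0.04248481  0.013     ]
[195.5304 133.5271] [0.66169345 0.1117164 ]
[305.35715  127.190926] [ 0.67167212 -0.14162513]
[311.46    232.97345] [ 0.42937287 -0.14715225]
[201.63324 239.30963] [0.4188745  0.09781287]
[ 0.54540324 -0.01981203] [0.25353797 0.24236228 0.24518998] [[ 0.00997866 -0.25334153]
 [-0.24229924 -0.00552712]
 [-0.01049837  0.24496512]]
```

```bash
cat >> h.py <<'E'
def go(x,y,z,yaw=np.pi+.025):
    o=robot.get_obs();R=Rn.from_euler('xyz',o['ee_rot']);T=Rn.from_euler('xyz',[np.pi,0,yaw])
    print('shift',(R.inv().apply(np.array([x,y,z])-o['tool_pos'])).round(4),'turn',(R.inv()*T).as_rotvec().round(4),'pos',o['tool_pos'].round(4),'F',o['wrist_force'].round(1),o['time'])
E
python3 -c "
from h import *
go(.36,.2,.235)"
```

```text
shift [-0.2893 -0.2565 -0.0051] turn [-0.0019 -0.0005 -0.3097] pos [0.1544 0.5274 0.2294] F [-0.   0.2 -0.1] 0.1
```

drive_tool(series=[[0.0,[-0.29,-0.256,-0.005],[0,0,-0.31]],[0.0,[-0.29,-0.256,-0.005],[0,0,-0.31]],[0.0,[-0.29,-0.256,-0.005],[0,0,-0.31]],[0.0,[-0.29,-0.256,-0.005],[0,0,-0.31]],[0.0,[-0.29,-0.256,-0.005],[0,0,-0.31]]])

```text
time: 0.72
tool_pos: [0.3203, 0.264, 0.2341]
ee_rot: [-3.142, 0.0, -3.116]
wrist_force: [0.7, 0.5, -0.3]
width: 0.0475
finger_force: 0.0
```

```bash
python3 -c "
from h import *
go(.585,.064,.14)"
```

```text
shift [-0.2594 -0.2067  0.0942] turn [-0.0001  0.0001  0.0008] pos [0.3203 0.264  0.2341] F [ 0.7  0.5 -0.3] 0.725
```

drive_tool(series=[[0.0,[-0.05,-0.04,0.0],[0,0,0]],[0.0,[-0.1,-0.08,0.0],[0,0,0]],[0.0,[-0.15,-0.12,0.0],[0,0,0]],[0.0,[-0.2,-0.16,0.0],[0,0,0]],[0.0,[-0.24,-0.19,0.0],[0,0,0]]])

```text
time: 1.35
tool_pos: [0.5659, 0.0802, 0.2338]
ee_rot: [3.141, -0.001, -3.117]
wrist_force: [0.5, 0.5, -0.2]
width: 0.0009
finger_force: 0.0
```

drive_tool(series=[[0.0,[0,0,0.0],[0,0,0]]])

```text
time: 1.48
tool_pos: [0.5663, 0.0792, 0.232]
ee_rot: [-3.141, -0.004, -3.121]
wrist_force: [-0.8, 0.1, -0.1]
width: 0.0003
finger_force: 0.0
```

```bash
python3 -c "
from h import *
go(.58,.064,.063)"
```

```text
shift [-0.0141 -0.0154  0.1689] turn [-0.0006 -0.0037 -0.0044] pos [0.5663 0.0792 0.232 ] F [-0.8  0.1 -0.1] 1.475
```

drive_tool(series=[[0.0,[-0.015,-0.016,0.03],[0,0,0]],[0.0,[-0.015,-0.016,0.08],[0,0,0]],[0.0,[-0.015,-0.016,0.12],[0,0,0]],[0.0,[-0.015,-0.016,0.155],[0,0,0]],[0.0,[-0.015,-0.016,0.168],[0,0,0]]])

```text
time: 2.1
tool_pos: [0.5774, 0.0673, 0.0638]
ee_rot: [3.141, -0.005, -3.115]
wrist_force: [0.5, 0.1, 0.4]
width: 0.0006
finger_force: 0.0
```

drive_tool(series=[[0.0,[0.0,0,0.0],[0,0,0]],[0.0,[0.0,0,0.0],[0,0,0]]])

```text
time: 2.35
tool_pos: [0.5812, 0.0666, 0.0687]
ee_rot: [3.141, 0.004, -3.116]
wrist_force: [0.3, 0.9, 1.2]
width: 0.0002
finger_force: 0.0
```

```bash
python3 - <<'E'
from h import *
go(.57,.064,.063)
a=snap('scene');b=snap('top')
cv2.imwrite('pics/c2.png',np.hstack([cv2.resize(a[140:290,150:360],None,fx=2,fy=2),cv2.resize(b[110:260,180:330],None,fx=2,fy=2)])[:,:,::-1])
E
```

```text
shift [ 0.0112 -0.0023  0.0056] turn [0.0001 0.0036 0.0006] pos [0.5812 0.0666 0.0687] F [0.3 0.9 1.2] 2.35
```

View pics/c2.png

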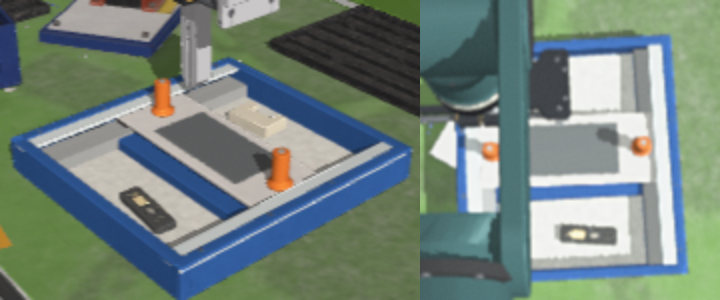

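drive_tool(series=[[0.0,[0.012,-0.002,0.003],[0,0,0]],[0.0,[0.02,-0.002,0.005],[0,0,0]],[0.0,[0.028,-0.002,0.005],[0,0,0]],[0.0,[0.033,-0.002,0.005],[0,0,0]],[0.0,[0.038,-0.002,0.005],[0,0,0]]])

```text
time: 3.08
tool_pos: [0.5419, 0.0634, 0.0616]
ee_rot: [3.141, 0.001, -3.116]
wrist_force: [1.6, -0.5, -0.8]
width: 0.0003
finger_force: 0.7
```

drive_tool(series=[[0.0,[0.004,0,0],[0,0,0]],[0.0,[0.006,0,0],[0,0,0]]])

```text
time: 3.32
tool_pos: [0.536, 0.0632, 0.0616]
ee_rot: [3.141, 0.0, -3.116]
wrist_force: [1.3, -0.1, -1.8]
width: 0.0003
finger_force: 0.7
```

```bash
cat >> h.py <<'E'
def knobs():
    for cam,z in(('scene',.045),('top',.052)):
        for c,s in blobs(snap(cam),(5,150,120),(20,255,255),12):
            p=ray(cam,*c,z)
            if .40<p[0]<.6 and -.14<p[1]<.10: print(cam,p[:2].round(4),s[4])
E
python3 - <<'E'
from h import *
go(.585,.064,.065);knobs()
E
```

```text
shift [-0.049  -0.0005 -0.0034] turn [0.0001 0.0003 0.0002] pos [0.536  0.0632 0.0616] F [ 1.3 -0.1 -1.8] 3.325
scene [0.5131 0.0574] 147
scene [ 0.5335 -0.11  ] 179
top [ 0.5357 -0.1006] 46
top [0.5116 0.0629] 18
```

drive_tool(series=[[0.0,[-0.035,0,-0.01],[0,0,0]],[0.0,[-0.044,-0.04,-0.01],[0,0,0]],[0.0,[-0.044,-0.095,-0.01],[0,0,0]],[0.0,[-0.044,-0.15,-0.01],[0,0,0]],[0.0,[-0.044,-0.167,-0.005],[0,0,0]]])

```text
time: 4.05
tool_pos: [0.5843, -0.1055, 0.0667]
ee_rot: [-3.141, 0.0, -3.12]
wrist_force: [-0.5, 1.0, -0.4]
width: 0.0007
finger_force: 0.0
```

drive_tool(series=[[0.0,[0.0,0,0.005],[0,0,0]],[0.0,[0.01,0,0.005],[0,0,0]]])

```text
time: 4.3
tool_pos: [0.5736, -0.1012, 0.0604]
ee_rot: [3.14, -0.002, -3.115]
wrist_force: [-0.3, 0.6, 0.1]
width: 0.0007
finger_force: 0.0
```

```bash
python3 - <<'E'
from h import *
go(.512,-.106,.063);knobs()
E
```

```text
shift [ 0.0617 -0.0032 -0.0025] turn [ 0.0016 -0.002   0.0018] pos [ 0.5736 -0.1012  0.0604] F [-0.3  0.6  0.1] 4.3
scene [0.512  0.0572] 143
scene [ 0.5341 -0.1093] 185
top [ 0.5354 -0.0999] 41
top [0.514  0.0631] 32
```

drive_tool(series=[[0.0,[0.012,-0.003,-0.001],[0,0,0]],[0.0,[0.024,-0.003,-0.001],[0,0,0]],[0.0,[0.034,-0.003,-0.001],[0,0,0]],[0.0,[0.042,-0.003,-0.001],[0,0,0]],[0.0,[0.048,-0.003,-0.001],[0,0,0]]])

```text
time: 5.03
tool_pos: [0.5263, -0.1072, 0.063]
ee_rot: [-3.141, 0.002, -3.117]
wrist_force: [2.4, -0.6, 0.5]
width: 0.0004
finger_force: 1.2
```

drive_tool(series=[[0.0,[0,0,0],[0,0,0]]])

```text
time: 5.15
tool_pos: [0.5257, -0.1071, 0.0626]
ee_rot: [3.142, -0.001, -3.117]
wrist_force: [-0.1, -0.3, -0.5]
width: 0.0003
finger_force: 0.2
```

```bash
python3 - <<'E'
from h import *
go(.58,.063,.065);knobs()
E
```

```text
shift [-0.0585  0.1687 -0.0025] turn [ 0.0001 -0.0007 -0.    ] pos [ 0.5257 -0.1071  0.0626] F [-0.1 -0.3 -0.5] 5.15
scene [0.5079 0.0594] 151
scene [ 0.5023 -0.1098] 189
top [0.5094 0.0636] 37
top [ 0.5005 -0.1009] 13
```

drive_tool(series=[[0.0,[-0.02,0,-0.01],[0,0,0]],[0.0,[-0.028,0.05,-0.01],[0,0,0]],[0.0,[-0.028,0.105,-0.01],[0,0,0]],[0.0,[-0.028,0.16,-0.01],[0,0,0]],[0.0,[-0.028,0.169,0],[0,0,0]]])

```text
time: 5.88
tool_pos: [0.5501, 0.0655, 0.0627]
ee_rot: [3.141, 0.0, -3.112]
wrist_force: [0.7, -0.3, -0.3]
width: 0.0005
finger_force: 0.0
```

drive_tool(series=[[0.0,[0.005,0,0],[0,0,0]],[0.0,[0.014,0,0],[0,0,0]],[0.0,[0.024,0,0],[0,0,0]],[0.0,[0.032,0,0],[0,0,0]],[0.0,[0.04,0,0],[0,0,0]]])

```text
time: 6.5
tool_pos: [0.5098, 0.061, 0.0628]
ee_rot: [-3.142, 0.001, -3.117]
wrist_force: [1.2, 0.1, -0.4]
width: 0.0004
finger_force: 0.7
```

```bash
python3 - <<'E'
from h import *
go(.53,-.106,.063);knobs()
E
```

```text
shift [-0.0162 -0.1675 -0.0002] turn [-0.      0.0009 -0.0007] pos [0.5098 0.061  0.0628] F [ 1.2  0.1 -0.4] 6.5
scene [0.4874 0.0584] 151
scene [ 0.4996 -0.1092] 199
top [ 0.5018 -0.1001] 38
```

drive_tool(series=[[0.0,[-0.016,0,-0.01],[0,0,0]],[0.0,[-0.022,-0.05,-0.01],[0,0,0]],[0.0,[-0.022,-0.105,-0.01],[0,0,0]],[0.0,[-0.022,-0.16,-0.01],[0,0,0]],[0.0,[-0.022,-0.167,0],[0,0,0]]])

```text
time: 7.22
tool_pos: [0.5369, -0.1082, 0.0634]
ee_rot: [-3.14, 0.002, -3.121]
wrist_force: [0.4, 0.2, 0.4]
width: 0.0008
finger_force: 0.0
```

drive_tool(series=[[0.0,[0.005,0,0],[0,0,0]],[0.0,[0.014,0,0],[0,0,0]],[0.0,[0.024,0,0],[0,0,0]],[0.0,[0.032,0,0],[0,0,0]],[0.0,[0.039,0,0],[0,0,0]]])

```text
time: 7.85
tool_pos: [0.4971, -0.1057, 0.0629]
ee_rot: [-3.141, 0.001, -3.116]
wrist_force: [1.5, -2.0, 0.1]
width: 0.0008
finger_force: 0.8
```

```bash
python3 - <<'E'
from h import *
go(.525,.061,.063);knobs()
E
```

```text
shift [-0.0322  0.1659 -0.0002] turn [-0.0008  0.0012  0.0009] pos [ 0.4971 -0.1057  0.0629] F [ 1.5 -2.   0.1] 7.85
scene [0.4827 0.0581] 154
scene [ 0.4749 -0.1109] 210
top [0.4856 0.0628] 36
```

drive_tool(series=[[0.0,[-0.02,0,-0.01],[0,0,0]],[0.0,[-0.032,0.05,-0.01],[0,0,0]],[0.0,[-0.032,0.105,-0.01],[0,0,0]],[0.0,[-0.032,0.16,-0.01],[0,0,0]],[0.0,[-0.032,0.166,0],[0,0,0]]])

```text
time: 8.57
tool_pos: [0.5253, 0.064, 0.0632]
ee_rot: [3.141, 0.001, -3.112]
wrist_force: [-0.1, -0.0, 0.4]
width: 0.0004
finger_force: 0.0
```

drive_tool(series=[[0.0,[0.008,0,0],[0,0,0]],[0.0,[0.018,0,0],[0,0,0]],[0.0,[0.028,0,0],[0,0,0]],[0.0,[0.036,0,0],[0,0,0]],[0.0,[0.043,0,0],[0,0,0]]])

```text
time: 9.2
tool_pos: [0.4818, 0.0594, 0.0628]
ee_rot: [3.142, 0.001, -3.117]
wrist_force: [1.6, -0.5, 0.1]
width: 0.0005
finger_force: 0.7
```

```bash
python3 - <<'E'
from h import *
go(.51,-.106,.063);knobs()
E
```

```text
shift [-0.0241 -0.166  -0.0002] turn [ 0.      0.0009 -0.0006] pos [0.4818 0.0594 0.0628] F [ 1.6 -0.5  0.1] 9.2
scene [0.4595 0.0564] 157
scene [ 0.4701 -0.1119] 203
top [ 0.4735 -0.1012] 37
```

drive_tool(series=[[0.0,[-0.018,0,-0.01],[0,0,0]],[0.0,[-0.025,-0.05,-0.01],[0,0,0]],[0.0,[-0.025,-0.105,-0.01],[0,0,0]],[0.0,[-0.025,-0.16,-0.01],[0,0,0]],[0.0,[-0.025,-0.166,0],[0,0,0]]])

```text
time: 9.93
tool_pos: [0.5119, -0.1088, 0.0633]
ee_rot: [-3.14, 0.002, -3.121]
wrist_force: [-0.5, 0.5, -0.0]
width: 0.0004
finger_force: 0.0
```

drive_tool(series=[[0.0,[0.008,0,0],[0,0,0]],[0.0,[0.018,0,0],[0,0,0]],[0.0,[0.026,0,0],[0,0,0]],[0.0,[0.032,0,0],[0,0,0]],[0.0,[0.036,0,0],[0,0,0]]])

```text
time: 10.55
tool_pos: [0.4752, -0.1059, 0.0628]
ee_rot: [3.142, 0.001, -3.116]
wrist_force: [1.0, 0.7, -0.7]
width: 0.0002
finger_force: 0.7
```

```bash
python3 - <<'E'
from h import *
go(.50,.060,.063);knobs()
a=snap('scene');b=snap('top')
cv2.imwrite('pics/c3.png',np.hstack([cv2.resize(a[140:290,150:360],None,fx=2,fy=2),cv2.resize(b[110:260,180:330],None,fx=2,fy=2)])[:,:,::-1])
E
```

```text
shift [-0.0291  0.1652 -0.0002] turn [0.    0.001 0.001] pos [ 0.4752 -0.1059  0.0628] F [ 1.   0.7 -0.7] 10.55
scene [0.4561 0.0562] 161
scene [ 0.4534 -0.1118] 216
top [0.4593 0.0614] 38
```

View pics/c3.png

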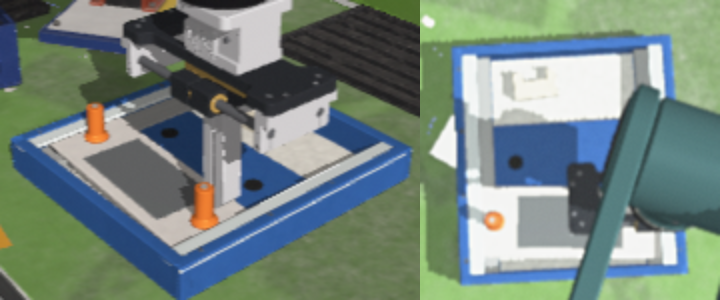

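The cover now covers most of the near bay, with a small gap left at the end wall (left knob at crop (95,120), right at (204,200)). I'll keep alternating.

drive_tool(series=[[0.0,[-0.02,0,-0.01],[0,0,0]],[0.0,[-0.028,0.05,-0.01],[0,0,0]],[0.0,[-0.028,0.105,-0.01],[0,0,0]],[0.0,[-0.028,0.16,-0.01],[0,0,0]],[0.0,[-0.028,0.165,0],[0,0,0]]])

```text
time: 11.38
tool_pos: [0.4996, 0.0621, 0.0631]
ee_rot: [3.141, 0.002, -3.111]
wrist_force: [-0.7, -0.7, -0.3]
width: 0.0004
finger_force: 0.0
```

drive_tool(series=[[0.0,[0.008,0,0],[0,0,0]],[0.0,[0.016,0,0],[0,0,0]],[0.0,[0.022,0,0],[0,0,0]],[0.0,[0.027,0,0],[0,0,0]],[0.0,[0.031,0,0],[0,0,0]]])

```text
time: 12.0
tool_pos: [0.4683, 0.058, 0.0628]
ee_rot: [-3.142, 0.001, -3.117]
wrist_force: [2.2, -1.2, -1.1]
width: 0.0001
finger_force: 0.7
```

drive_tool(series=[[0.0,[0.003,0,0],[0,0,0]],[0.0,[0.005,0,0],[0,0,0]]])

```text
time: 12.25
tool_pos: [0.4634, 0.0583, 0.0628]
ee_rot: [-3.142, 0.001, -3.116]
wrist_force: [1.1, -0.2, 0.8]
width: 0.0004
finger_force: 0.9
```

```bash
python3 - <<'E'
from h import *
go(.49,-.106,.063);knobs()
E
```

```text
shift [-0.0224 -0.1649 -0.0002] turn [-0.      0.0011  0.0001] pos [0.4634 0.0583 0.0628] F [ 1.1 -0.2  0.8] 12.25
scene [0.4415 0.0567] 166
scene [ 0.4498 -0.1122] 212
top [ 0.454  -0.1022] 41
```

drive_tool(series=[[0.0,[-0.018,0,-0.01],[0,0,0]],[0.0,[-0.023,-0.05,-0.01],[0,0,0]],[0.0,[-0.023,-0.105,-0.01],[0,0,0]],[0.0,[-0.023,-0.16,-0.01],[0,0,0]],[0.0,[-0.023,-0.165,0],[0,0,0]]])

```text
time: 12.98
tool_pos: [0.4906, -0.109, 0.063]
ee_rot: [-3.141, 0.001, -3.121]
wrist_force: [-0.0, 0.7, 0.6]
width: 0.0003
finger_force: 0.0
```

drive_tool(series=[[0.0,[0.008,0,0],[0,0,0]],[0.0,[0.016,0,0],[0,0,0]],[0.0,[0.022,0,0],[0,0,0]],[0.0,[0.026,0,0],[0,0,0]],[0.0,[0.029,0,0],[0,0,0]]])

```text
time: 13.6
tool_pos: [0.4656, -0.1056, 0.0644]
ee_rot: [3.141, 0.012, -3.116]
wrist_force: [13.1, 3.8, -5.7]
width: 0.0005
finger_force: 6.5
```

drive_tool(series=[[0.0,[0.002,0,0],[0,0,0]],[0.0,[0.004,0,0],[0,0,0]]])

```text
time: 13.85
tool_pos: [0.4652, -0.1056, 0.0646]
ee_rot: [3.141, 0.021, -3.116]
wrist_force: [21.7, 4.5, -11.8]
width: 0.0007
finger_force: 10.6
```

```bash
python3 - <<'E'
from h import *
go(.48,.058,.063);knobs()
E
```

```text
shift [-0.0189  0.1631  0.0021] turn [0.0008 0.0209 0.0006] pos [ 0.4652 -0.1056  0.0646] F [ 21.7   4.5 -11.8] 13.85
scene [0.4402 0.0582] 165
scene [ 0.4449 -0.1115] 216
top [0.4442 0.0617] 39
```

drive_tool(series=[[0.0,[-0.015,0,0],[0,0,0]],[0.0,[-0.03,0.04,-0.01],[0,0,0]],[0.0,[-0.03,0.1,-0.01],[0,0,0]],[0.0,[-0.03,0.155,-0.01],[0,0,0]],[0.0,[-0.03,0.165,0],[0,0,0]]])

```text
time: 14.58
tool_pos: [0.4831, 0.0617, 0.0632]
ee_rot: [-3.142, 0.001, -3.111]
wrist_force: [0.3, 0.7, -0.4]
width: 0.0002
finger_force: 0.0
```

drive_tool(series=[[0.0,[0.008,0,0],[0,0,0]],[0.0,[0.015,0,0],[0,0,0]],[0.0,[0.019,0,0],[0,0,0]],[0.0,[0.023,0,0],[0,0,0]],[0.0,[0.026,0,0],[0,0,0]]])

```text
time: 15.2
tool_pos: [0.4597, 0.0574, 0.0637]
ee_rot: [-3.141, 0.007, -3.118]
wrist_force: [7.7, -1.4, -0.2]
width: 0.0005
finger_force: 3.7
```

```bash
python3 - <<'E'
from h import *
go(.48,-.106,.063);knobs()
E
```

```text
shift [-0.0164 -0.1639  0.0009] turn [-0.0008  0.0071 -0.001 ] pos [0.4597 0.0574 0.0637] F [ 7.7 -1.4 -0.2] 15.2
scene [0.4387 0.0575] 161
scene [ 0.4443 -0.1117] 210
top [ 0.4488 -0.1018] 37
```

drive_tool(series=[[0.0,[0.003,0,0],[0,0,0]],[0.0,[0.006,0,0],[0,0,0]]])

```text
time: 15.55
tool_pos: [0.4587, 0.0574, 0.0647]
ee_rot: [-3.141, 0.02, -3.118]
wrist_force: [21.3, -1.6, -12.6]
width: 0.0005
finger_force: 10.1
```

drive_tool(series=[[0.0,[-0.018,0,0],[0,0,0]],[0.0,[-0.028,-0.04,-0.01],[0,0,0]],[0.0,[-0.028,-0.1,-0.01],[0,0,0]],[0.0,[-0.028,-0.155,-0.01],[0,0,0]],[0.0,[-0.028,-0.164,0],[0,0,0]]])

```text
time: 16.18
tool_pos: [0.4837, -0.1084, 0.0633]
ee_rot: [-3.141, 0.002, -3.121]
wrist_force: [0.2, 0.9, -0.3]
width: 0.0004
finger_force: 0.0
```

drive_tool(series=[[0.0,[0.006,0,0],[0,0,0]],[0.0,[0.012,0,0],[0,0,0]],[0.0,[0.018,0,0],[0,0,0]],[0.0,[0.023,0,0],[0,0,0]],[0.0,[0.026,0,0],[0,0,0]]])

```text
time: 16.8
tool_pos: [0.4651, -0.1044, 0.0645]
ee_rot: [3.141, 0.022, -3.115]
wrist_force: [23.2, 2.2, -13.3]
width: 0.0002
finger_force: 10.9
```

drive_tool(series=[[0.0,[-0.02,0,0],[0,0,0]],[0.0,[-0.04,0,-0.02],[0,0,0]],[0.0,[-0.06,0,-0.06],[0,0,0]],[0.0,[-0.06,0,-0.12],[0,0,0]],[0.0,[-0.06,0.05,-0.16],[0,0,0]]])

```text
time: 17.42
tool_pos: [0.5167, -0.0562, 0.2247]
ee_rot: [-3.14, 0.003, -3.12]
wrist_force: [0.7, -0.5, -0.7]
width: 0.0005
finger_force: 0.0
```

drive_tool(series=[[0.0,[0,0.06,0],[0,0,0]],[0.0,[0,0.12,0],[0,0,0]],[0.0,[0,0.18,0],[0,0,0]],[0.0,[0.0,0.24,0],[0,0,0]],[0.0,[0,0.3,0],[0,0,0]]])

```text
time: 18.05
tool_pos: [0.5072, 0.2469, 0.2221]
ee_rot: [3.142, 0.001, -3.115]
wrist_force: [0.5, 0.1, 0.4]
width: 0.0005
finger_force: 0.0
```

```bash
python3 - <<'E'
from h import *
go(.48,-.106,.063);knobs()
a=snap('scene');b=snap('top')
cv2.imwrite('pics/c4.png',np.hstack([cv2.resize(a[140:290,150:360],None,fx=2,fy=2),cv2.resize(b[110:260,180:330],None,fx=2,fy=2)])[:,:,::-1])
E
```

```text
shift [ 0.0368 -0.3521  0.159 ] turn [0.     0.0007 0.0018] pos [0.5072 0.2469 0.2221] F [0.5 0.1 0.4] 18.05
scene [0.4382 0.056 ] 163
scene [ 0.445  -0.1122] 215
top [ 0.4485 -0.1027] 42
top [0.4429 0.0617] 44
```

View pics/c4.png

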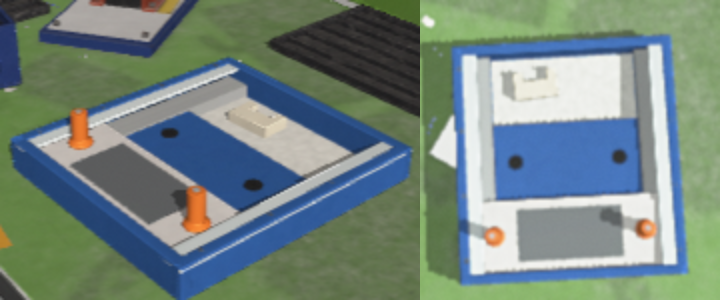

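Both ends stopped firmly at the end wall, at over 20 N each. The picture shows the cover flush and square, with the cream bay open and the arm clear.

```bash
python3 -c "
from h import *
print(robot.close_job())"
```

```text
the job is handed in; nothing more can be done
None
```

The cover is fully home over the module's bay, with both ends against the end wall and the cream nest bay open; I handed the job in at about 18 s with the arm clear, and no push or contact disturbed the module as far as the pictures show.

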